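Leave the brush pot airing under its inner lid

ROBOT

A 6-joint arm with a two-finger parallel gripper is mounted at the origin on the work surface. World frame = base frame: x ahead of the robot, y to its left, z up, the work surface at z = 0. Lengths are in m, angles in degrees, forces in N, time in s.
With the tool pointing down it reaches from about 0.375 to 0.9 m from the base axis. Payload 3.1 kg.
Tool frame: the origin (TCP) lies between the finger pads, 19 mm behind the fingertips; this is the grasp point; z points along the fingers, y is the line along which they close (so a half turn about z gives the same grasp; the last joint's range is limited). The gripper opens to 87 mm and grips with 3 to 60 N. Pads are 19 mm wide; open, the fingers measure 117 mm over their backs; the gripper's body (75 mm by 190 mm) begins 51 mm behind the grasp point.
Start: joints at [-84.826, 30.224, 82.088, -0, 67.689, -10.227], TCP at [0.166, -0.603, 0.241] pointing down, gripper open.
Joint ranges: [-176.69, 176.69], [-43.24, 126.21], [12.49, 139.97], [-82, 262], [0, 151.66], [-163.58, 163.58]. Speed limits (degrees/s): [159.86, 159.86, 180, 180, 180, 180].

INTERFACE

Orientations are given as a 3x3 rotation matrix whose columns are the frame's x, y, z axes.
In Python, from rig import read_state, optics, order gives the robot as it stands.
- The arm moves only by the tool drive_tool, never from a script. Its argument "steps" is a list of rows, each a list of 7 numbers: the finger opening in mm, from 0 to 87, then the shift along the tool's x, y, z normalised to -1 to 1, where 1 is 0.12 m, then the turn, a rotation vector about the tool's x, y, z normalised to -1 to 1, where 1 is 1.5 rad. In form: [[jaw, tx, ty, tz, ax, ay, az], ...]. A call has 1 to 8 rows; each row is the pose to reach, as a shift and turn from the pose commanded when the call began, along the tool's axes at that moment; what a row does not reach only later rows make up. A row lasts 1/10 s, in which the tool goes at most 50 mm and 8.59 degrees, less where a joint would pass 70% of its speed; a pose out of reach is approached as far as the arm can. A call with a number of a shift or a turn outside -1 to 1 is refused whole. A call with a gripper value outside its range is refused whole. The fingers move at their own pace and stop on an object; the grip force is fixed at half the most. Time passes only in rows, so rows that repeat a pose let the fingers close. It gives the time, the measured TCP pose, the force, the opening and the grip force at its end, in the units of the state.
- read_state(): the state, without advancing time (a new reading comes with each control period).
- optics.capture(name): name is "scene" or "top"; returns a dict with "color" (480x640x3 uint8, blue, green, red), "range_z" (480x640 float32, m along the optical axis (not along the pixel's ray), 0 where there is no reading), "fx", "fy", "cx", "cy" (pixels), "rvec" (rotation vector, rad) and "tvec" (3), from world to camera coordinates, as OpenCV has them. Camera axes: x right, y down, z forward; pixel columns grow to the right and rows downward; lengths in m; the calibration is good to about 2 mm. A picture is of the moment at which its call begins.
- order.hand_in(): hands the job in; it is judged then, once.
The state is a dict: "time_s": time; "joint_positions": joint angles; "qvel": joint speeds; "tau": joint torques, N m; "position": TCP position; "tcp_rot": TCP orientation; "force": force on the tool from outside, world axes, zero at the start; "moment": the same for the moment, N m; "opening": opening from 0.0 (shut) to 1.0 (fully open); "grasp_force": force on a finger pad.
Only numpy, scipy, OpenCV 4.12 (cv2) and the standard library are available. Lean on these libraries where they do the work, as an engineer would, in place of code of your own. Each camera call takes 0.05 s, during which the arm holds its last target. There are 200 camera calls.

TASK

Leave the washed brush pot to air: take the stencil brush out of the steel pot and stand it in the white cup. Then, holding the inner lid's black knob, bring the nested pair of lids from the dish, lower it in the grip onto the pot until the inner lid sits fully home in the mouth, and let go. Finally grip the orange cover by its collar, lift it alone straight up clear of the knob, leaving the perforated inner lid seated and undisturbed, and finish still holding the cover level above the pot; the pot and everything else stay where they stand.

Things in the scene. Friction and masses are not known exactly. Their poses are not given: they have to be found in the camera images.
- pot: Stainless steel brush pot, open at the top, loose on the bench: outside 68 dia x 88 high, bore 62 dia, inner floor 4 above its underside; a thin wire bail hangs down at its side (up to 44 mm from the axis, below 68 mm height). Origin: centre of the underside, z up.
- pot_rim (a point): Centre of the pot's mouth, 88 above the pot's underside.
- brush: Stencil brush 177 long, standing head up in the pot and leaning about 31 degrees from upright against the pot's rim: wooden handle 12 dia from 0 to 100, shoulder to 120, brass ferrule 18 dia from 119 to 151, blunt grey bristles 17 dia to 177. Origin: centre of the handle's foot end; z runs along the brush from foot to head. 35 to 70 g.
- brush_ferrule (a point): Point on the brush's axis in the middle of the brass ferrule, 134 from the foot end: the place to grip it.
- cup: White ceramic cup with a blue band, empty, loose on the bench: outside 62 dia x 100 high, bore 54 dia (clear bore at least 52). Origin: centre of the underside, z up.
- cup_floor (a point): Centre of the cup's inner floor, 5 above its underside.
- dish: White drip dish, fixed, 122 dia, rim 10 high, floor 3 thick; the nested lids stand in its middle. Origin: centre of the underside.
- inner_lid: Perforated aluminium inner lid, 110 to 180 g: plug 56 dia (50 at the bottom) x 12 deep that drops into the pot's mouth, flange 68 dia from 12 to 15 above the origin that sits on the rim, thin stem, black knob 16 dia from 50 to 74. Origin: centre of the plug's underside, z up; seated it is 76 above the pot's underside. Starts standing on the dish's floor.
- inner_knob (a point): On the axis of the inner lid's black knob, 70 above the inner lid's origin; the knob stands 26 mm out of the cover's collar while the lids are nested. Gripping the knob carries both lids, since the cover lies on the flange.
- cover: Orange cover, 80 to 130 g, lying loose on the inner lid's flange: plate 78 dia from 9 to 12 above the origin, skirt from 0 to 12 (74 inside), and a central upright collar, a tube 30 dia (bead 32), bore 24, from 12 to 42, through which the inner lid's knob stands. Origin: centre of the skirt's lower edge, z up; nested it is 6 above the inner lid's origin.
- cover_collar (a point): On the collar's axis, 34 above the cover's origin: a TCP position at which fingers gripping the collar from above end just clear of the plate. To come off, the cover must rise 68 mm over the knob. On the pot its skirt hangs 6 mm below the rim.
- tape_masking: Roll of white masking tape lying flat, 110 dia x 48 high; bystander, loose. Origin: centre of its underside.
- tape_yellow: Small yellow tape roll lying flat, 66 dia x 19 high; bystander, loose. Origin: centre of its underside.
- tape_kraft: Brown kraft tape roll lying flat, 92 dia x 36 high; bystander, loose. Origin: centre of its underside.
- glue_bottle: White glue bottle with red nozzle, 48 dia x 155 high; bystander, loose. Origin: centre of its underside.
- spray_bottle: Blue spray bottle with white trigger head, 72 dia x 211 high; bystander, loose. Origin: centre of its underside.
- screwdriver: Lying screwdriver, green handle, 200 long along its x, 26 dia; bystander, loose. Origin: centre of its underside.
- marker: Lying black and red marker pen, 132 long along its x, 19 dia; bystander, loose. Origin: centre of its underside.
Not all that is in view belongs to the job. Leave any green, pink or purple look-alike of the pot alone.

How it is judged:
By the outcome, as a careful person would: the job done as asked, in the order asked, and still so for the second after the job is handed in, while the arm keeps its last pose, push and grip.
It also fails if it takes over 64 s, if anything falls off the work surface, if the arm or the gripper's body presses on something with over 40 N, if the wrist force passes 120 N, or if a joint passes its speed limit or range.

## Working session

There is one attempt and no reset: what is moved stays moved. The work goes in short steps, Python scripts to look and compute and a tool call to move; the robot and the scene stay as the last step left them, time stands still between calls to the robot, and variables do not carry over. Pictures are saved under pics/ and viewed, at most 10 in all, crops included, and the job is handed in when it is done.

Besides the shell and the picture viewer there is one more tool, called after "Emit:" by a JSON object that holds its "api" and its "payload", one argument or row to a line. drive_tool: Moves the arm, as the interface text tells. Scaled input: -1 to 1 covers 0.12 m each way for a shift and 1.5 rad each way for a turn. Its arguments: {"type":"object","properties":{"steps":{"type":"array"}},"required":["steps"]}

```bash
ls; mkdir -p pics
cat > h.py <<'E'
import numpy as np,cv2,sys
from rig import read_state,optics,order
def cap(n,save=None):
    d=optics.capture(n); 
    if save: cv2.imwrite('pics/'+save,d['color'])
    R=cv2.Rodrigues(np.array(d['rvec'],float))[0];t=np.array(d['tvec'],float).reshape(3)
    v,u=np.mgrid[0:480,0:640]; z=d['range_z']
    c=np.stack([(u-d['cx'])/d['fx']*z,(v-d['cy'])/d['fy']*z,z],-1)
    d['P']=(c-t)@R; d['P'][z==0]=np.nan; d['R']=R;d['t']=t
    return d
def delta(target,turn=None):
    s=read_state(); Rt=np.array(s['tcp_rot']); p=np.array(s['position'])
    return Rt.T@(np.array(target)-p)/0.12
E
python3 - <<'E'
from h import *
for n in('scene','top'):
    d=cap(n,n+'0.png'); np.savez('/tmp/'+n,**{k:d[k] for k in('color','P','R','t','fx','fy','cx','cy')})
    print(n,-d['R'].T@d['t'],d['R'].tolist(),d['fx'],np.isnan(d['P'][...,0]).mean())
s=read_state();print(s)
E
```

```text
pics
scene [0.9762875  0.84090964 0.83919589] [[-0.8798676326459974, 0.4747815618416457, 0.020381794747656973], [0.28008263030577835, 0.5527442652586714, -0.7848741921000132], [-0.38390971493689086, -0.6848768106447022, -0.619319856793092]] 536.39250597772 0.0038671875
top [0.35851147 0.00397464 1.06114049] [[0.024253409293203965, -0.9996960918651593, -0.004415432842113348], [-0.9853041037067182, -0.02315678718961267, -0.16923234450233127], [0.16907866617748402, 0.008455005415839226, -0.9855662928119352]] 458.01532495618204 0.004134114583333333
{'time_s': 0.1, 'joint_positions': array([-8.48253332e+01,  3.02740333e+01,  8.21491019e+01, -2.89842093e-04,
        6.76902854e+01, -1.02272237e+01]), 'qvel': array([ 0.01876447, -0.12579395, -0.25967812,  0.00806843, -0.00284332,
       -0.05437364]), 'tau': array([ 4.64560162e-05, -4.40985918e+01, -1.77150822e+01,  6.33730413e-02,
        5.33934811e-02, -3.80114500e-05]), 'position': array([ 0.16596274, -0.60191074,  0.24036492]), 'tcp_rot': array([[ 9.64086162e-01,  2.65589607e-01, -1.83202101e-04],
       [ 2.65589444e-01, -9.64084209e-01,  1.97107198e-03],
       [ 3.46873981e-04, -1.94893977e-03, -9.99998041e-01]]), 'force': array([-0.01319531, -0.22686336,  0.3688694 ]), 'moment': array([-0.00989687,  0.04454493, -0.02289566]), 'grasp_force': 0.0, 'opening': 1.0013368368647801}
```

View pics/scene0.png

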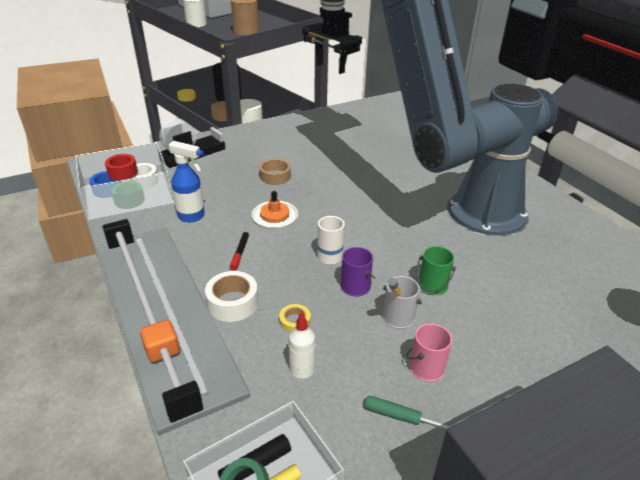

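View pics/top0.png

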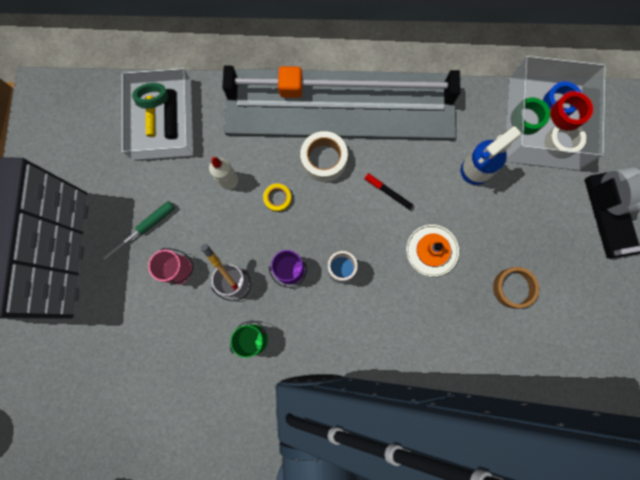

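The scene view shows the steel pot at (401,302) with the brush leaning in it, the cup at (330,240) and the lids in the dish at (274,210). In the top view the pot is at (230,283) with the brush head at (207,250), the cup at (343,266) and the lids at (433,250). The purple pot at (288,267) stands between the pot and the cup.

```bash
python3 - <<'E'
from h import *
def circ(p):
    A=np.c_[2*p[:,:2],np.ones(len(p))];c=np.linalg.lstsq(A,(p[:,:2]**2).sum(1),rcond=None)[0]
    return c[:2],np.sqrt(c[2]+c[:2]@c[:2]),len(p)
D={n:np.load('/tmp/%s.npz'%n) for n in('scene','top')}
T=D['top']['P'];C=D['top']['color']
print('pot ctr guess',T[300,230],'table z',np.nanmedian(T[300:330,330:370,2]))
def near(P,c,r): return np.hypot(P[...,0]-c[0],P[...,1]-c[1])<r
def ray(n,u,v,z):
    d=D[n];o=-d['R'].T@d['t'];r=d['R'].T@np.array([(u-d['cx'])/d['fx'],(v-d['cy'])/d['fy'],1]);return o+r*(z-o[2])/r[2]
for nm,(u,v),h in(('pot',(230,280),.088),('cup',(343,265),.1),('purple',(288,267),.088),('green',(248,340),.088),('pink',(170,266),.088)):
    c0=ray('top',u,v,h);print(nm,'ray',c0.round(4))
    for n in D:
        P=D[n]['P'];c=c0[:2]
        for _ in range(3):
            m=near(P,c,.040)&(abs(P[...,2]-h)<.006)
            if nm=='pot': m&=~near(P,c,.026)
            if m.sum()<10:break
            c,r,k=circ(P[m])
        print('  ',n,c.round(4),r.round(4),k,'zmax',np.nanmax(P[near(P,c,.05)][:,2]).round(4))
# dish/knob/cover
c0=ray('top',433,250,.02);print('dish ray',c0)
for n in D:
    P=D[n]['P'];K=D[n]['color'].astype(int);m0=near(P,c0,.07)
    kn=m0&(P[...,2]>.06);print(n,'knob',np.nanmean(P[kn],0).round(4),kn.sum(),np.nanmax(P[m0][:,2]))
    ktop=m0&(P[...,2]>.072);print('  ktop',np.nanmedian(P[ktop],0).round(4),ktop.sum())
    cp=m0&(abs(P[...,2]-.021)<.004)&(K[...,2]>K[...,0]+80);print('  plate',(P[cp].min(0)+P[cp].max(0))/2,np.ptp(P[cp],axis=0))
    rim=m0&(abs(P[...,2]-.01)<.003)&~near(P,c0,.05);print('  rim',circ(P[rim]))
# brush
c0=ray('top',207,250,.16)
for n in D:
    P=D[n]['P'];m=(P[...,2]>.095)&near(P,ray('top',230,280,.088),.11)
    q=P[m];mu=q.mean(0);V=np.linalg.svd(q-mu)[2][0];V*=np.sign(V[2]);a=(q-mu)@V
    print(n,'brush',mu.round(4),V.round(3),a.min(),a.max(),len(q),np.degrees(np.arccos(V[2])),'end',mu+V*a.max(),'zmax',q[:,2].max())
# others
for nm,(u,v),h in(('glue',(217,163),.155),('yellow',(278,197),.019),('masking',(324,156),.048),('spray',(500,145),.2),('marker',(390,190),.019),('kraft',(517,288),.036)):print(nm,ray('top',u,v,h).round(3))
E
python3 -c "
import cv2
a=cv2.imread('pics/scene0.png')[240:360,330:480];b=cv2.imread('pics/top0.png')[220:340,160:310]
cv2.imwrite('pics/c.png',cv2.hconcat([cv2.resize(a,(400,320)),cv2.resize(b,(400,320))]))"
```

```text
pot ctr guess [0.39954459 0.21765827 0.03250105] table z -0.0010557352749924899
pot ray [0.4395 0.2086 0.088 ]
   scene [0.4422 0.2163] 0.0322 203 zmax 0.1347
   top [0.4408 0.2145] 0.0322 152 zmax 0.1407
cup ray [ 0.4759 -0.0307  0.1   ]
   scene [ 0.4764 -0.0278] 0.0288 174 zmax 0.1047
   top [ 0.4753 -0.0294] 0.0287 172 zmax 0.1041
purple ray [0.4703 0.0862 0.088 ]
   scene [0.4754 0.0909] 0.0325 197 zmax 0.0913
   top [0.4743 0.0893] 0.0322 151 zmax 0.0916
green ray [0.3156 0.1638 0.088 ]
   scene [0.3142 0.1691] 0.0323 194 zmax 0.0915
   top [0.3134 0.1676] 0.0322 164 zmax 0.0908
pink ray [0.4664 0.3389 0.088 ]
   scene [0.4695 0.3537] 0.0322 263 zmax 0.0918
   top [0.4681 0.3517] 0.0323 179 zmax 0.0924
dish ray [ 0.52522919 -0.2397033   0.02      ]
scene knob [ 0.5285 -0.2364  0.072 ] 47 0.0798373300305935
  ktop [ 0.5284 -0.2382  0.0772] 25
  plate [ 0.52669781 -0.23848242  0.02095229] [0.07945164 0.0814347  0.00782495]
  rim (array([ 0.5272532, -0.2401092]), np.float64(0.05853285970950666), 140)
top knob [ 0.5262 -0.2398  0.0735] 55 0.07975668628150667
  ktop [ 0.5265 -0.2415  0.076 ] 42
  plate [ 0.52681748 -0.24083047  0.0209411 ] [0.07731639 0.07700397 0.00783675]
  rim (array([ 0.52689746, -0.24114863]), np.float64(0.058628587016717644), 194)
scene brush [0.4914 0.2495 0.1386] [0.444 0.172 0.879] -0.05063287886556456 0.022715285851965562 148 28.421106312574004 end [0.50149444 0.25336396 0.15860466] zmax 0.1613537477185898
top brush [0.4829 0.2389 0.1341] [0.494 0.308 0.813] -0.04493016987058478 0.030441388012136507 240 35.62033209990667 end [0.497938   0.24831226 0.15887284] zmax 0.161028324854559
glue [0.676 0.236 0.155]
yellow [0.643 0.122 0.019]
masking [0.736 0.016 0.048]
spray [ 0.71  -0.333  0.2  ]
marker [ 0.666 -0.141  0.019]
kraft [ 0.441 -0.422  0.036]
```

View pics/c.png

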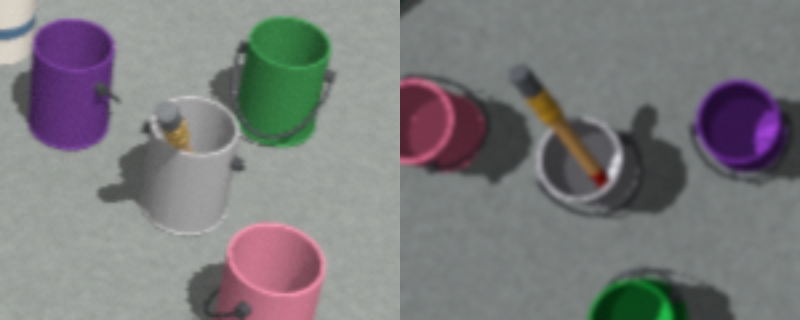

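The crop shows the brush's red foot inside the pot at the lower right and the grey head leaning to the upper left. In full top-view pixels the foot is near (235,287) and the head near (206,249).

```bash
cat >> h.py <<'E'
def rayP(d,u,v):
    o=-d['R'].T@d['t'];r=d['R'].T@np.array([(u-d['cx'])/d['fx'],(v-d['cy'])/d['fy'],1]);return o,r/np.linalg.norm(r)
def at(d,u,v,z):
    o,r=rayP(d,u,v);return o+r*(z-o[2])/r[2]
def yawtool(phi,tilt):  # tool z=-b, y=(sin,-cos,0)
    f=np.radians(phi);t=np.radians(tilt)
    b=np.array([np.sin(t)*np.cos(f),np.sin(t)*np.sin(f),np.cos(t)]);y=np.array([np.sin(f),-np.cos(f),0]);z=-b
    return np.c_[np.cross(y,z),y,z]
def rel(p,R,s=None):
    s=s or read_state();R0=np.array(s['tcp_rot'])
    return np.r_[R0.T@(np.array(p)-s['position'])/.12, cv2.Rodrigues(R0.T@R)[0].ravel()/1.5].round(3)
E
python3 - <<'E'
from h import *
for n in('scene','top'):
    d=dict(np.load('/tmp/%s.npz'%n));P=d['P'];H=cv2.cvtColor(d['color'],cv2.COLOR_BGR2HSV)
    m=(np.hypot(P[...,0]-.475,P[...,1]-.232)<.06)&(P[...,2]>.1)
    br=m&(H[...,0]>12)&(H[...,0]<30)&(H[...,1]>130); gr=m&(H[...,1]<70)&(P[...,2]>.13)
    v,u=np.nonzero(m);q=np.c_[u,v].astype(float);mu=q.mean(0);V=np.linalg.svd(q-mu)[2][0]
    for nm,k,z in(('brass',br,.122),('grey',gr,.147)):
        v,u=np.nonzero(k);print(n,nm,k.sum(),u.mean(),v.mean(),np.nanmean(P[k],0).round(4),'ray',at(d,u.mean(),v.mean(),z).round(4))
    if n=='top':
        red=(np.hypot(P[...,0]-.43,P[...,1]-.21)<.05)&((H[...,0]<8)|(H[...,0]>172))&(H[...,1]>120);v,u=np.nonzero(red);print('foot',red.sum(),at(d,u.mean(),v.mean(),.012))
s=read_state()
print(rel([.40,-.40,.30],yawtool(15.4,0),s))
E
```

```text
scene brass 21 396.3809523809524 291.04761904761904 [0.4814 0.247  0.1193] ray [0.4832 0.2492 0.122 ]
scene grey 89 392.3820224719101 283.1011235955056 [0.4978 0.252  0.1513] ray [0.4948 0.2482 0.147 ]
top brass 99 215.14141414141415 261.3131313131313 [0.4745 0.2343 0.1226] ray [0.4746 0.2345 0.122 ]
top grey 101 206.64356435643563 249.78217821782178 [0.4938 0.2458 0.1517] ray [0.4946 0.247  0.147 ]
foot 20 [0.43125669 0.21341483 0.012     ]
[ 2.327e+00 -1.105e+00 -4.940e-01 -1.000e-03 -0.000e+00  0.000e+00]
```

Emit:
{"api": "drive_tool", "payload": {
  "steps": [
    [87,0.3,0.3,-0.1,0,0,0],
    [87,0.6,0.6,-0.2,0,0,0],
    [87,0.9,-0.3,-0.3,0,0,0],
    [87,1,-1,-0.5,0,0,0],
    [87,1,-1,-0.5,0,0,0],
    [87,1,-1,-0.5,0,0,0]
  ]
}}

```text
time_s: 0.7
position: [0.2498, -0.4527, 0.3005]
tcp_rot: [[0.964, 0.266, -0.001], [0.266, -0.964, 0.002], [0.0, -0.002, -1.0]]
force: [0.5, 0.0, -0.1]
opening: 0.994
grasp_force: 0.0
```

Emit:
{"api": "drive_tool", "payload": {
  "steps": [
    [87,1,-1,0,0,0,0],
    [87,1,-1,0,0,0,0],
    [87,1,-1,0,0,0,0],
    [87,1,-1,0,0,0,0]
  ]
}}

```text
time_s: 1.1
position: [0.3342, -0.3029, 0.3009]
tcp_rot: [[0.963, 0.268, -0.001], [0.268, -0.963, 0.003], [0.0, -0.003, -1.0]]
force: [0.0, -1.6, -0.2]
opening: 0.999
grasp_force: 0.0
```

Emit:
{"api": "drive_tool", "payload": {
  "steps": [
    [87,1,-1,0,0,0,0],
    [87,1,-1,0,0,0,0],
    [87,1,-1,0,0,0,0],
    [87,1,-1,0,0,0,0]
  ]
}}

```text
time_s: 1.5
position: [0.4181, -0.156, 0.301]
tcp_rot: [[0.963, 0.269, -0.0], [0.269, -0.963, 0.002], [0.0, -0.002, -1.0]]
force: [-0.2, -1.0, 0.8]
opening: 1.001
grasp_force: 0.0
```

Emit:
{"api": "drive_tool", "payload": {
  "steps": [
    [87,1,-1,0,0,0,0],
    [87,1,-1,0,0,0,0],
    [87,1,-1,0,0,0,0],
    [87,1,-1,0,0,0,0]
  ]
}}

```text
time_s: 1.9
position: [0.5025, -0.0087, 0.301]
tcp_rot: [[0.963, 0.269, 0.0], [0.269, -0.963, 0.001], [0.001, -0.001, -1.0]]
force: [0.4, -1.1, -0.1]
opening: 0.995
grasp_force: 0.0
```

Emit:
{"api": "drive_tool", "payload": {
  "steps": [
    [87,0.6,-1,0,0,0,0],
    [87,0.6,-1,0,0,0,0],
    [87,0.6,-1,0,0,0,0],
    [87,0.6,-1,0,0,0,0]
  ]
}}

```text
time_s: 2.3
position: [0.5393, 0.127, 0.3008]
tcp_rot: [[0.963, 0.271, 0.0], [0.271, -0.963, 0.002], [0.001, -0.002, -1.0]]
force: [0.5, -0.1, 0.1]
opening: 0.996
grasp_force: 0.0
```

Emit:
{"api": "drive_tool", "payload": {
  "steps": [
    [87,0.1,-1,0,0,0,0],
    [87,0.1,-1,0,0,0,0],
    [87,0.1,-1,0,0,0,0],
    [87,0.1,-1,0,0,0,0]
  ]
}}

```text
time_s: 2.7
position: [0.5174, 0.2432, 0.3008]
tcp_rot: [[0.963, 0.269, -0.001], [0.269, -0.963, 0.0], [-0.001, -0.0, -1.0]]
force: [0.0, -0.1, 0.0]
opening: 0.996
grasp_force: 0.0
```

Run:
```python
from h import *
R=yawtool(28,31);b=-R[:,2];g=np.array([.480,.2395,.122])
s=read_state();print(s['position'],s['time_s'],s['joint_positions'].round(1),rel(g+.08*b,R,s),rel(g,R,s))
```

```text
[0.51735289 0.24320924 0.30079798] 2.7 [14.  22.4 85.7  0.  72.  88.4] [ 0.028 -0.127  0.919 -0.039 -0.359 -0.14 ] [-0.306 -0.053  1.49  -0.039 -0.359 -0.14 ]
```

Emit:
{"api": "drive_tool", "payload": {
  "steps": [
    [87,0.03,-0.13,0.2,-0.01,-0.09,-0.035],
    [87,0.03,-0.13,0.4,-0.02,-0.18,-0.07],
    [87,0.03,-0.13,0.6,-0.03,-0.27,-0.105],
    [87,0.03,-0.13,0.75,-0.039,-0.359,-0.14],
    [87,0.03,-0.13,0.92,-0.039,-0.359,-0.14],
    [87,0.03,-0.13,0.92,-0.039,-0.359,-0.14],
    [87,0.03,-0.13,0.92,-0.039,-0.359,-0.14]
  ]
}}

```text
time_s: 3.4
position: [0.5179, 0.256, 0.1909]
tcp_rot: [[0.759, 0.464, -0.457], [0.397, -0.886, -0.24], [-0.516, 0.0, -0.857]]
force: [0.4, -0.5, 1.3]
opening: 0.994
grasp_force: 0.0
```

Run:
```python
from h import *
R=yawtool(28,31);b=-R[:,2];g=np.array([.480,.2395,.122])
s=read_state();print(s['position'],s['time_s'],s['joint_positions'].round(1),rel(g,R,s))
d=cap('scene');e=cap('top')
cv2.imwrite('pics/d.png',cv2.hconcat([cv2.resize(d['color'][180:360,310:510],(400,360)),cv2.resize(e['color'][180:360,130:330],(400,360))]))
```

```text
[0.51793261 0.25599363 0.19087652] 3.4 [17.8 43.6 70.4 -5.1 96.7 80.9] [ 0.002 -0.025  0.669 -0.002  0.001 -0.004]
```

View pics/d.png

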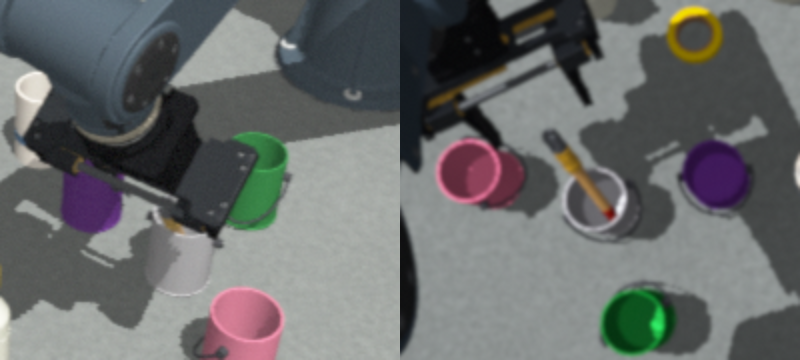

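The gripper straddles the line of the brush head, with the fingers on either side at crop (480,125) and (580,95). The approach is clear.

Emit:
{"api": "drive_tool", "payload": {
  "steps": [
    [87,0,-0.02,0.35,0,0,0],
    [87,0,-0.02,0.6,0,0,0],
    [87,0,-0.02,0.67,0,0,0],
    [87,0,-0.02,0.67,0,0,0],
    [40,0,-0.02,0.67,0,0,0],
    [10,0,-0.02,0.67,0,0,0],
    [5,0,-0.02,0.67,0,0,0],
    [5,0,-0.02,0.67,0,0,0]
  ]
}}

```text
time_s: 4.3
position: [0.4809, 0.2405, 0.1225]
tcp_rot: [[0.76, 0.466, -0.454], [0.399, -0.885, -0.239], [-0.513, 0.001, -0.858]]
force: [0.1, -0.5, 1.0]
opening: 0.721
grasp_force: 0.0
```

Emit:
{"api": "drive_tool", "payload": {
  "steps": [
    [5,0,0,0,0,0,0],
    [5,0,0,0,0,0,0],
    [5,0,0,0,0,0,0],
    [5,0,0,0,0,0,0]
  ]
}}

```text
time_s: 4.7
position: [0.4801, 0.2403, 0.1218]
tcp_rot: [[0.759, 0.465, -0.456], [0.399, -0.885, -0.24], [-0.515, 0.0, -0.857]]
force: [-0.2, 0.8, -1.0]
opening: 0.355
grasp_force: 0.0
```

Emit:
{"api": "drive_tool", "payload": {
  "steps": [
    [5,0,0,0,0,0,0],
    [5,0,0,0,0,0,0],
    [5,0,0,0,0,0,0],
    [5,0,0,0,0,0,0],
    [5,0,0,0,0,0,0]
  ]
}}

```text
time_s: 5.2
position: [0.4803, 0.2401, 0.122]
tcp_rot: [[0.759, 0.466, -0.455], [0.399, -0.885, -0.24], [-0.515, 0.001, -0.857]]
force: [0.3, -1.0, 1.1]
opening: 0.2
grasp_force: 29.9
```

Emit:
{"api": "drive_tool", "payload": {
  "steps": [
    [5,0,0,-0.2,0,0,0],
    [5,0,0,-0.4,0,0,0],
    [5,0,0,-0.6,0,0,0],
    [5,0,0,-0.8,0,0,0],
    [5,0,0,-1,0,0,0],
    [5,0,0,-1,0,0,0]
  ]
}}

```text
time_s: 5.8
position: [0.5373, 0.2703, 0.227]
tcp_rot: [[0.763, 0.466, -0.449], [0.401, -0.885, -0.237], [-0.508, 0.001, -0.861]]
force: [0.1, -0.0, -1.0]
opening: 0.199
grasp_force: 29.9
```

Emit:
{"api": "drive_tool", "payload": {
  "steps": [
    [5,-0.3,0,-0.5,0,0,0],
    [5,-0.3,0,-0.5,0,0,0],
    [5,-0.3,0,-0.5,0,0,0]
  ]
}}

```text
time_s: 6.1
position: [0.5354, 0.2694, 0.2969]
tcp_rot: [[0.761, 0.466, -0.451], [0.4, -0.885, -0.238], [-0.51, 0.001, -0.86]]
force: [-0.5, -0.7, -0.2]
opening: 0.2
grasp_force: 29.9
```

Run:
```python
from h import *
s=read_state();print(s['position'],s['opening'],s['grasp_force'],s['joint_positions'].round(1))
d=cap('scene')
P=d['P']; R=np.array(s['tcp_rot']);b=-R[:,2]
loc=(P-s['position'])@R
m=(abs(loc[...,0])<.04)&(abs(loc[...,1])<.05)&(loc[...,2]>.022)&(loc[...,2]<.15)
q=loc[m];print(len(q))
for a in np.arange(.02,.15,.02):
    k=q[(q[:,2]>a)&(q[:,2]<a+.02)];print(a.round(2),len(k),np.median(k,0).round(4) if len(k) else '')
for t in(0,12):
    b=-yawtool(28,t)[:,2];print(t,(np.array([.4758,-.0286,.15])+.13*b).round(3),rel(np.array([.4758,-.0286,.15])+.13*b,yawtool(28,t),s))
cv2.imwrite('pics/e.png',d['color'][60:400,200:600])
```

```text
[0.53538975 0.26941257 0.29686643] 0.20031614991688335 29.889438209711443 [ 18.4  39.4  61.2  -5.1 109.6  80.2]
124
0.02 0 
0.04 20 [ 0.004  -0.0019  0.0541]
0.06 29 [ 0.0023 -0.0035  0.069 ]
0.08 31 [ 0.0023 -0.0031  0.0903]
0.1 24 [ 0.0021 -0.0026  0.1085]
0.12 20 [ 0.0006 -0.0028  0.127 ]
0.14 0 
0 [ 0.476 -0.029  0.28 ] [-1.3    1.967  0.936 -0.     0.357 -0.003]
12 [ 0.5   -0.016  0.277] [-1.094e+00  1.966e+00  8.420e-01 -1.000e-03  2.170e-01 -3.000e-03]
```

View pics/e.png

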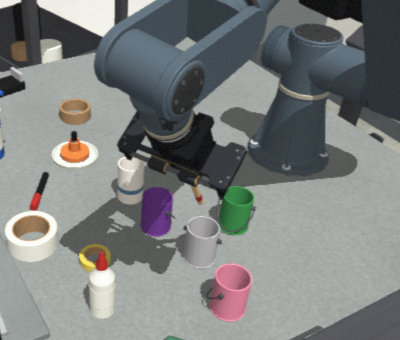

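The pot and the other things have not moved. The brush hangs from the gripper, its red foot at crop (199,199), clear of the pot.

Emit:
{"api": "drive_tool", "payload": {
  "steps": [
    [5,0,0.4,0,0,0.07,0],
    [5,0,0.8,0,0,0.14,0],
    [5,0,1,0,0,0.217,0],
    [5,0,1,0,0,0.217,0]
  ]
}}

```text
time_s: 6.55
position: [0.5891, 0.1586, 0.2933]
tcp_rot: [[0.867, 0.461, -0.192], [0.45, -0.888, -0.1], [-0.216, 0.0, -0.976]]
force: [-0.4, 0.1, -0.8]
opening: 0.198
grasp_force: 29.9
```

Run:
```python
from h import *
s=read_state();print(s['position'],s['tcp_rot'])
R=yawtool(28,12);b=-R[:,2]
print(rel(np.array([.4688,-.0324,.13])+.134*b,R,s))
```

```text
[0.58913705 0.158628   0.2932628 ] [[ 8.66555833e-01  4.60741802e-01 -1.91827997e-01]
 [ 4.49821371e-01 -8.87534212e-01 -9.97183899e-02]
 [-2.16198340e-01  1.23219998e-04 -9.76349457e-01]]
[-1.30e+00  9.49e-01  5.63e-01 -1.00e-03  6.00e-03 -6.00e-03]
```

Emit:
{"api": "drive_tool", "payload": {
  "steps": [
    [5,-1,0.8,0,0,0,0],
    [5,-1,0.95,0.1,0,0,0],
    [5,-1,0.95,0.2,0,0,0],
    [5,-1,0.95,0.2,0,0,0],
    [5,-1,0.95,0.2,0,0,0]
  ]
}}

```text
time_s: 7.05
position: [0.533, 0.0037, 0.2946]
tcp_rot: [[0.865, 0.462, -0.196], [0.452, -0.887, -0.098], [-0.219, -0.004, -0.976]]
force: [-0.0, 0.4, -0.7]
opening: 0.197
grasp_force: 29.9
```

Emit:
{"api": "drive_tool", "payload": {
  "steps": [
    [5,-0.3,0,0.1,0,0,0],
    [5,-0.3,0,0.25,0,0,0],
    [5,-0.3,0,0.25,0,0,0],
    [5,-0.3,0,0.25,0,0,0]
  ]
}}

```text
time_s: 7.45
position: [0.4989, -0.0131, 0.2746]
tcp_rot: [[0.864, 0.467, -0.19], [0.456, -0.884, -0.099], [-0.214, -0.001, -0.977]]
force: [0.0, -0.2, -0.2]
opening: 0.197
grasp_force: 29.9
```

Run:
```python
from h import *
s=read_state();R=yawtool(28,12);b=-R[:,2]
print(s['position'],rel(np.array([.4688,-.0324,.0070])+.134*b,R,s))
# brush line + foot in top view, cup centre
for n in('scene','top'):
    d=cap(n);P=d['P'];H=cv2.cvtColor(d['color'],cv2.COLOR_BGR2HSV);f=s['position']-.125*b
    m=(np.linalg.norm(P-f,axis=-1)<.03)&((H[...,0]<20)|(H[...,0]>172))&(H[...,1]>90)
    loc=(P[m]-s['position'])@np.array(s['tcp_rot']);print(n,m.sum(),np.median(loc,0) if len(loc) else '',loc[:,2].max() if len(loc) else '')
    c=(np.hypot(P[...,0]-.4758,P[...,1]+.0286)<.045)&(abs(P[...,2]-.1)<.006);q=P[c];print(len(q),(q.min(0)+q.max(0))/2)
cv2.imwrite('pics/f.png',cv2.resize(d['color'][180:340,250:450],(800,640))[:600])
```

```text
[ 0.49885642 -0.01305265  0.27460981] [ 1.810e-01  2.700e-02  1.125e+00 -1.000e-03  4.000e-03 -2.000e-03]
scene 54 [ 0.00144611 -0.00316754  0.11197285] 0.13306512080936383
171 [ 0.47667801 -0.02765489  0.09882071]
top 0  
49 [ 0.47226316 -0.05212927  0.09814087]
```

View pics/f.png

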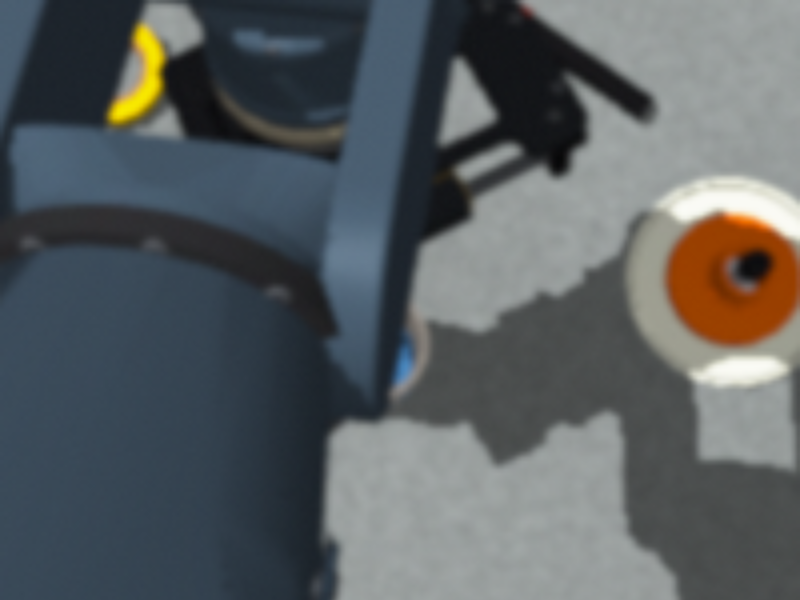

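The top view is blocked by the arm at crop (400,360) and shows only the cup's right edge. The scene view's numbers confirm that the brush lies along the tool axis with its foot about 133 mm below the TCP.

Emit:
{"api": "drive_tool", "payload": {
  "steps": [
    [5,0.18,0.03,0,0,0,0],
    [5,0.18,0.03,0.1,0,0,0],
    [5,0.18,0.03,0.3,0,0,0],
    [5,0.18,0.03,0.55,0,0,0],
    [5,0.18,0.03,0.8,0,0,0],
    [5,0.18,0.03,1,0,0,0],
    [5,0.18,0.03,1,0,0,0]
  ]
}}

```text
time_s: 8.25
position: [0.4932, -0.0192, 0.1509]
tcp_rot: [[0.863, 0.465, -0.197], [0.455, -0.885, -0.098], [-0.22, -0.005, -0.975]]
force: [-0.3, -0.9, -1.4]
opening: 0.197
grasp_force: 29.9
```

Emit:
{"api": "drive_tool", "payload": {
  "steps": [
    [5,0,0,0.03,0,0,0],
    [5,0,0,0.06,0,0,0],
    [5,0,0,0.09,0,0,0],
    [5,0,0,0.11,0,0,0],
    [5,0,0,0.11,0,0,0]
  ]
}}

```text
time_s: 8.75
position: [0.4938, -0.021, 0.1408]
tcp_rot: [[0.865, 0.466, -0.189], [0.455, -0.885, -0.1], [-0.213, 0.0, -0.977]]
force: [0.2, -0.3, -1.3]
opening: 0.197
grasp_force: 29.9
```

Emit:
{"api": "drive_tool", "payload": {
  "steps": [
    [5,0,0,0.015,0,0,0],
    [5,0,0,0.03,0,0,0],
    [5,0,0,0.03,0,0,0]
  ]
}}

```text
time_s: 9.05
position: [0.4943, -0.0214, 0.1382]
tcp_rot: [[0.865, 0.465, -0.186], [0.454, -0.885, -0.1], [-0.211, 0.002, -0.977]]
force: [1.1, 1.6, 6.4]
opening: 0.197
grasp_force: 29.9
```

Emit:
{"api": "drive_tool", "payload": {
  "steps": [
    [45,0,0,-0.01,0,0,0],
    [45,0,0,-0.01,0,0,0],
    [45,0,0,-0.01,0,0,0],
    [45,0,0,-0.01,0,0,0],
    [45,0,0,-0.01,0,0,0],
    [45,0,0,-0.01,0,0,0]
  ]
}}

```text
time_s: 9.65
position: [0.4933, -0.0213, 0.1382]
tcp_rot: [[0.865, 0.465, -0.189], [0.455, -0.885, -0.1], [-0.214, 0.0, -0.977]]
force: [0.7, 0.2, 0.3]
opening: 0.509
grasp_force: 0.0
```

Emit:
{"api": "drive_tool", "payload": {
  "steps": [
    [45,0,0,-0.1,0,0,0],
    [45,0,0,-0.3,0,0,0],
    [45,0,0,-0.6,0,0,0],
    [45,0,0,-0.9,0,0,0],
    [45,0,0,-1,0,0,0],
    [45,0,0,-1,0,0,0]
  ]
}}

```text
time_s: 10.25
position: [0.5175, -0.0093, 0.2577]
tcp_rot: [[0.866, 0.466, -0.183], [0.455, -0.885, -0.101], [-0.209, 0.004, -0.978]]
force: [-0.3, -0.5, 0.0]
opening: 0.516
grasp_force: 0.0
```

Emit:
{"api": "drive_tool", "payload": {
  "steps": [
    [45,0,0.5,-0.4,0,0,0],
    [45,0,1,-0.4,0,0,0],
    [45,0,1,-0.4,0,0,0],
    [45,0,1,-0.4,0,0,0]
  ]
}}

```text
time_s: 10.65
position: [0.5824, -0.1148, 0.3012]
tcp_rot: [[0.867, 0.462, -0.189], [0.451, -0.887, -0.101], [-0.214, 0.002, -0.977]]
force: [-0.6, 0.2, -0.4]
opening: 0.515
grasp_force: 0.0
```

Run:
```python
from h import *
s=read_state();print(s['position'],s['joint_positions'].round(1))
k=np.array([.527,-.2395,.22]);
for f in (0,28,-24):print(f,rel(k,yawtool(f,0),s))
d=cap('scene','g.png')
```

```text
[ 0.58236302 -0.11477334  0.30120336] [-17.6  28.7  75.9  -8.8  84.2  46.4]
0 [-0.724  0.707  0.853  0.036  0.141  0.319]
28 [-0.724  0.707  0.853  0.001  0.144 -0.006]
-24 [-0.724  0.707  0.853  0.066  0.133  0.597]
```

View pics/g.png

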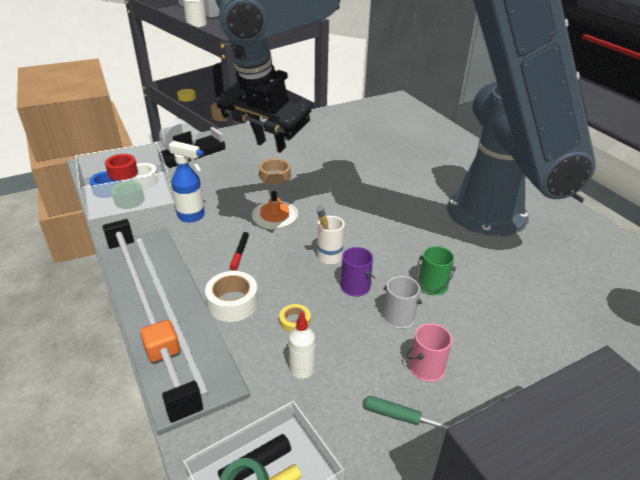

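The brush stands in the white cup at (325,218), the pot at (401,302) is empty and nothing else has moved.

Emit:
{"api": "drive_tool", "payload": {
  "steps": [
    [60,-0.3,0.3,0,0,0.07,0],
    [60,-0.72,0.7,0.3,0,0.144,-0.006],
    [60,-0.72,0.71,0.85,0,0.144,-0.006],
    [60,-0.72,0.71,0.85,0,0.144,-0.006],
    [60,-0.72,0.71,0.85,0,0.144,-0.006],
    [60,-0.72,0.71,0.85,0,0.144,-0.006]
  ]
}}

```text
time_s: 11.3
position: [0.526, -0.2341, 0.2204]
tcp_rot: [[0.881, 0.473, -0.002], [0.473, -0.881, 0.004], [0.0, -0.004, -1.0]]
force: [0.6, -0.2, 0.3]
opening: 0.694
grasp_force: 0.0
```

Run:
```python
from h import *
s=read_state();print(s['position'],s['tcp_rot'],s['opening'],rel([.527,-.2395,.073],yawtool(28,0),s))
```

```text
[ 0.52598264 -0.23411422  0.22044657] [[ 8.80990059e-01  4.73130863e-01 -1.92413081e-03]
 [ 4.73134773e-01 -8.80982395e-01  3.67499908e-03]
 [ 4.36301199e-05 -4.14801085e-03 -9.99991396e-01]] 0.6942446770319145 [-0.014  0.049  1.229 -0.003 -0.     0.003]
```

Emit:
{"api": "drive_tool", "payload": {
  "steps": [
    [60,0,0.02,0.3,0,0,0],
    [60,0,0.02,0.6,0,0,0],
    [60,0,0.02,0.8,0,0,0],
    [60,0,0.02,0.8,0,0,0]
  ]
}}

```text
time_s: 11.7
position: [0.5276, -0.2351, 0.1237]
tcp_rot: [[0.88, 0.475, -0.003], [0.475, -0.88, 0.004], [-0.001, -0.005, -1.0]]
force: [0.0, 0.8, 0.6]
opening: 0.689
grasp_force: 0.0
```

Run:
```python
from h import *
s=read_state();print(s['position'],s['opening'],rel([.527,-.2395,.073],yawtool(28,0),s))
```

```text
[ 0.52758415 -0.23505492  0.12374452] 0.6889342736458085 [-0.022  0.032  0.423 -0.003  0.001  0.004]
```

Emit:
{"api": "drive_tool", "payload": {
  "steps": [
    [60,-0.02,0.035,0,0,0,0],
    [60,-0.02,0.035,0.2,0,0,0],
    [60,-0.02,0.035,0.4,0,0,0],
    [60,-0.02,0.035,0.42,0,0,0],
    [60,-0.02,0.035,0.42,0,0,0]
  ]
}}

```text
time_s: 12.2
position: [0.5289, -0.2428, 0.0764]
tcp_rot: [[0.881, 0.474, 0.002], [0.474, -0.881, -0.0], [0.002, 0.002, -1.0]]
force: [0.4, 0.3, -0.5]
opening: 0.69
grasp_force: 0.0
```

Run:
```python
from h import *
s=read_state();print(s['position'],s['opening'],rel([.527,-.2395,.073],yawtool(28,0),s))
```

```text
[ 0.52888768 -0.24281055  0.07636921] 0.6899596978912392 [-0.001 -0.032  0.028  0.001 -0.001  0.003]
```

Emit:
{"api": "drive_tool", "payload": {
  "steps": [
    [60,0,0,0.025,0,0,0],
    [60,0,0,0.025,0,0,0],
    [60,0,0,0.025,0,0,0]
  ]
}}

```text
time_s: 12.5
position: [0.5282, -0.2427, 0.0729]
tcp_rot: [[0.881, 0.473, 0.002], [0.473, -0.881, 0.0], [0.002, 0.001, -1.0]]
force: [-0.6, -0.1, 0.7]
opening: 0.688
grasp_force: 0.0
```

Emit:
{"api": "drive_tool", "payload": {
  "steps": [
    [60,0,0,0,0,0,0],
    [60,0,0,0,0,0,0],
    [60,0,0,0,0,0,0]
  ]
}}

```text
time_s: 12.8
position: [0.5277, -0.2424, 0.072]
tcp_rot: [[0.881, 0.473, 0.001], [0.473, -0.881, 0.001], [0.001, -0.001, -1.0]]
force: [0.3, -0.1, -0.3]
opening: 0.693
grasp_force: 0.0
```

Run:
```python
from h import *
s=read_state();print(s['position'],s['opening'],rel([.527,-.2395,.073],yawtool(28,0),s))
```

```text
[ 0.52772162 -0.24241215  0.07198564] 0.6925338952674183 [ 0.006 -0.024 -0.008 -0.    -0.001  0.003]
```

Emit:
{"api": "drive_tool", "payload": {
  "steps": [
    [60,0,-0.022,-0.005,0,0,0],
    [50,0,-0.022,-0.005,0,0,0],
    [30,0,-0.022,-0.005,0,0,0],
    [5,0,-0.022,-0.005,0,0,0],
    [5,0,-0.022,-0.005,0,0,0],
    [5,0,-0.022,-0.005,0,0,0],
    [5,0,-0.022,-0.005,0,0,0],
    [5,0,-0.022,-0.005,0,0,0]
  ]
}}

```text
time_s: 13.6
position: [0.5267, -0.2403, 0.0725]
tcp_rot: [[0.881, 0.473, 0.001], [0.473, -0.881, 0.001], [0.001, -0.0, -1.0]]
force: [0.1, -0.8, -3.0]
opening: 0.176
grasp_force: 30.0
```

Emit:
{"api": "drive_tool", "payload": {
  "steps": [
    [5,0,0,0,0,0,0],
    [5,0,0,0,0,0,0],
    [5,0,0,0,0,0,0]
  ]
}}

```text
time_s: 13.9
position: [0.5265, -0.2402, 0.0724]
tcp_rot: [[0.881, 0.473, 0.001], [0.473, -0.881, 0.001], [0.001, -0.0, -1.0]]
force: [0.6, -1.1, -1.0]
opening: 0.175
grasp_force: 30.0
```

Emit:
{"api": "drive_tool", "payload": {
  "steps": [
    [5,0,0,-0.05,0,0,0],
    [5,0,0,-0.15,0,0,0],
    [5,0,0,-0.35,0,0,0],
    [5,0,0,-0.6,0,0,0],
    [5,0,0,-0.85,0,0,0],
    [5,0,0,-1,0,0,0]
  ]
}}

```text
time_s: 14.5
position: [0.5271, -0.2405, 0.1958]
tcp_rot: [[0.881, 0.473, 0.004], [0.473, -0.881, -0.001], [0.003, 0.003, -1.0]]
force: [0.0, 0.4, -3.1]
opening: 0.176
grasp_force: 30.0
```

Emit:
{"api": "drive_tool", "payload": {
  "steps": [
    [5,0,0,-0.25,0,0,0],
    [5,0,0,-0.5,0,0,0],
    [5,0,-0.1,-0.75,0,0,0],
    [5,0.02,-0.2,-0.9,0,0,0],
    [5,0.08,-0.4,-0.9,0,0,0]
  ]
}}

```text
time_s: 15.0
position: [0.5136, -0.1951, 0.3048]
tcp_rot: [[0.882, 0.472, 0.008], [0.472, -0.882, -0.004], [0.005, 0.007, -1.0]]
force: [0.5, 0.2, -2.5]
opening: 0.172
grasp_force: 30.0
```

Emit:
{"api": "drive_tool", "payload": {
  "steps": [
    [5,0.08,-0.25,0,0,0,0],
    [5,0.16,-0.5,0,0,0,0],
    [5,0.24,-0.75,0,0,0,0],
    [5,0.32,-1,0,0,0,0]
  ]
}}

```text
time_s: 15.4
position: [0.488, -0.0681, 0.3014]
tcp_rot: [[0.881, 0.473, 0.001], [0.473, -0.881, 0.001], [0.001, -0.001, -1.0]]
force: [0.5, 0.5, -2.0]
opening: 0.178
grasp_force: 30.0
```

Emit:
{"api": "drive_tool", "payload": {
  "steps": [
    [5,0.08,-0.25,0,0,0,0],
    [5,0.16,-0.5,0,0,0,0],
    [5,0.24,-0.75,0,0,0,0],
    [5,0.32,-1,0,0,0,0]
  ]
}}

```text
time_s: 15.8
position: [0.465, 0.0557, 0.3015]
tcp_rot: [[0.881, 0.473, 0.001], [0.473, -0.881, 0.001], [0.001, -0.001, -1.0]]
force: [0.1, 0.6, -2.8]
opening: 0.171
grasp_force: 30.0
```

Emit:
{"api": "drive_tool", "payload": {
  "steps": [
    [5,0.08,-0.25,0,0,0,0],
    [5,0.16,-0.5,0,0,0,0],
    [5,0.24,-0.75,0,0,0,0],
    [5,0.32,-0.9,0,0,0,0],
    [5,0.34,-1,0,0,0,0],
    [5,0.34,-1,0,0,0,0]
  ]
}}

```text
time_s: 16.4
position: [0.4442, 0.1803, 0.3012]
tcp_rot: [[0.88, 0.475, 0.0], [0.475, -0.88, 0.001], [0.0, -0.001, -1.0]]
force: [0.8, 0.1, -2.9]
opening: 0.172
grasp_force: 30.0
```

```bash
cat > m.py <<'E'
from h import *
s=read_state();print(s['position'],s['opening'],s['grasp_force'],s['force'].round(1),rel([.4415,.2154,.17],yawtool(28,0),s))
for n in('scene','top'):
    d=cap(n);P=d['P'];K=d['color'].astype(int);c=s['position']
    near=np.hypot(P[...,0]-c[0],P[...,1]-c[1])<.06
    o=near&(K[...,2]>K[...,0]+80)&(K[...,2]>K[...,1]+40)
    pl=o&(abs(P[...,2]-(c[2]-.052))<.004);q=P[pl]
    print(n,o.sum(),len(q),(q.min(0)+q.max(0))/2 if len(q) else '',np.ptp(q,axis=0) if len(q) else '')
    p0=(.4415,.2154);m=(np.hypot(P[...,0]-p0[0],P[...,1]-p0[1])<.04)&(abs(P[...,2]-.088)<.006)
    if m.sum()>10:
        q=P[m];A=np.c_[2*q[:,:2],np.ones(len(q))];x=np.linalg.lstsq(A,(q[:,:2]**2).sum(1),rcond=None)[0];print('pot',x[:2],len(q))
    cv2.imwrite('/tmp/%s.png'%n,d['color'])
E
python3 m.py
```

```text
[0.44417081 0.18027063 0.30123629] 0.17225828838733073 29.97031776700169 [ 0.8  0.1 -2.9] [ 1.190e-01 -2.670e-01  1.094e+00 -1.000e-03 -0.000e+00  5.000e-03]
scene 890 596 [0.44444111 0.18187096 0.24919232] [0.07701626 0.07695415 0.00788073]
pot [0.44176851 0.21671296] 220
top 397 376 [0.44262007 0.16421747 0.24950732] [0.07247375 0.04911004 0.00706923]
pot [0.42788933 0.21231844] 25
```

Emit:
{"api": "drive_tool", "payload": {
  "steps": [
    [5,0.06,-0.13,0.1,0,0,0],
    [5,0.12,-0.265,0.3,0,0,0],
    [5,0.12,-0.265,0.55,0,0,0],
    [5,0.12,-0.265,0.8,0,0,0],
    [5,0.12,-0.265,0.95,0,0,0],
    [5,0.12,-0.265,1,0,0,0],
    [5,0.12,-0.265,1,0,0,0],
    [5,0.12,-0.265,1,0,0,0]
  ]
}}

```text
time_s: 17.3
position: [0.4441, 0.2139, 0.1818]
tcp_rot: [[0.881, 0.473, 0.002], [0.473, -0.881, 0.001], [0.003, -0.0, -1.0]]
force: [0.5, 0.7, -2.2]
opening: 0.177
grasp_force: 30.0
```

Emit:
{"api": "drive_tool", "payload": {
  "steps": [
    [5,0,0,0,0,0,0],
    [5,0,0,0,0,0,0],
    [5,0,0,0,0,0,0],
    [5,0,0,0,0,0,0]
  ]
}}

```text
time_s: 17.7
position: [0.4431, 0.2144, 0.1813]
tcp_rot: [[0.881, 0.474, 0.001], [0.473, -0.881, 0.001], [0.002, -0.0, -1.0]]
force: [0.8, -0.2, -2.5]
opening: 0.173
grasp_force: 30.0
```

```bash
python3 m.py
```

```text
[0.44314144 0.21437764 0.18131895] 0.17287301074375822 29.969803928397596 [ 0.8 -0.2 -2.5] [-0.008 -0.014  0.094 -0.    -0.001  0.003]
scene 841 584 [0.44314044 0.21496688 0.12933006] [0.07786093 0.07724229 0.00791412]
pot [0.44188491 0.21690676] 134
top 330 302 [0.44225811 0.20139603 0.12938428] [0.07411612 0.05251176 0.00781925]
```

Emit:
{"api": "drive_tool", "payload": {
  "steps": [
    [5,-0.004,-0.017,0,0,0,0],
    [5,-0.004,-0.017,0.06,0,0,0],
    [5,-0.004,-0.017,0.12,0,0,0],
    [5,-0.004,-0.017,0.17,0,0,0],
    [5,-0.004,-0.017,0.21,0,0,0],
    [5,-0.004,-0.017,0.24,0,0,0],
    [5,-0.004,-0.017,0.24,0,0,0]
  ]
}}

```text
time_s: 18.5
position: [0.4413, 0.2158, 0.1514]
tcp_rot: [[0.881, 0.473, -0.001], [0.473, -0.881, 0.001], [-0.001, -0.001, -1.0]]
force: [0.1, -0.1, -3.0]
opening: 0.175
grasp_force: 30.0
```

Emit:
{"api": "drive_tool", "payload": {
  "steps": [
    [5,0,0,0.01,0,0,0],
    [5,0,0,0.02,0,0,0],
    [5,0,0,0.03,0,0,0],
    [5,0,0,0.03,0,0,0]
  ]
}}

```text
time_s: 18.9
position: [0.4416, 0.2159, 0.1485]
tcp_rot: [[0.881, 0.473, 0.0], [0.473, -0.881, 0.001], [0.001, -0.001, -1.0]]
force: [0.2, 0.2, -2.2]
opening: 0.171
grasp_force: 30.0
```

Emit:
{"api": "drive_tool", "payload": {
  "steps": [
    [5,0,0,0.008,0,0,0],
    [5,0,0,0.016,0,0,0],
    [5,0,0,0.022,0,0,0],
    [5,0,0,0.022,0,0,0],
    [5,0,0,0.022,0,0,0]
  ]
}}

```text
time_s: 19.4
position: [0.4416, 0.2159, 0.1459]
tcp_rot: [[0.881, 0.473, 0.0], [0.473, -0.881, 0.001], [0.001, -0.001, -1.0]]
force: [0.1, 0.0, -2.1]
opening: 0.173
grasp_force: 30.0
```

Emit:
{"api": "drive_tool", "payload": {
  "steps": [
    [5,0,0,0.008,0,0,0],
    [5,0,0,0.008,0,0,0],
    [5,0,0,0.008,0,0,0]
  ]
}}

```text
time_s: 19.7
position: [0.4418, 0.2158, 0.1453]
tcp_rot: [[0.881, 0.473, 0.001], [0.473, -0.881, 0.001], [0.001, -0.0, -1.0]]
force: [0.9, -1.8, 2.6]
opening: 0.175
grasp_force: 30.0
```

Emit:
{"api": "drive_tool", "payload": {
  "steps": [
    [5,0,0,0.008,0,0,0],
    [5,0,0,0.008,0,0,0],
    [5,0,0,0.008,0,0,0]
  ]
}}

```text
time_s: 20.0
position: [0.4419, 0.2158, 0.1452]
tcp_rot: [[0.881, 0.473, 0.002], [0.473, -0.881, 0.001], [0.002, -0.0, -1.0]]
force: [-2.3, -1.9, 9.7]
opening: 0.174
grasp_force: 30.0
```

Emit:
{"api": "drive_tool", "payload": {
  "steps": [
    [60,0,0,-0.008,0,0,0],
    [60,0,0,-0.008,0,0,0],
    [60,0,0,-0.008,0,0,0],
    [60,0,0,-0.008,0,0,0],
    [60,0,0,-0.008,0,0,0],
    [60,0,0,-0.008,0,0,0],
    [60,0,0,-0.008,0,0,0]
  ]
}}

```text
time_s: 20.7
position: [0.4416, 0.2159, 0.1448]
tcp_rot: [[0.881, 0.473, 0.0], [0.473, -0.881, 0.001], [0.001, -0.001, -1.0]]
force: [0.4, 0.3, 0.3]
opening: 0.667
grasp_force: 0.0
```

Run:
```python
from h import *
s=read_state();print(s['position'],s['opening'],s['force'])
d=cap('scene');P=d['P'];K=d['color'].astype(int)
o=(np.hypot(P[...,0]-.4415,P[...,1]-.2154)<.06)&(K[...,2]>K[...,0]+80)&(K[...,2]>K[...,1]+40)&(abs(P[...,2]-.094)<.006)
q=P[o];print((q.min(0)+q.max(0))/2,np.ptp(q,axis=0))
A=np.c_[q[:,:2],np.ones(len(q))];print('plane',np.linalg.lstsq(A,q[:,2],rcond=None)[0],np.median(q[:,2]),rel([.4415,.2154,.1165],yawtool(28,0),s))
cv2.imwrite('pics/k.png',cv2.resize(d['color'][200:350,330:530],(800,600)))
```

```text
[0.44155767 0.21589526 0.144805  ] 0.6671880551451553 [0.35500529 0.27471871 0.26047415]
[0.44212791 0.21721327 0.09398175] [0.07712046 0.07941449 0.01189755]
plane [-0.01113562 -0.01778553  0.10292875] 0.09403701656874064 [-0.003  0.004  0.236 -0.    -0.     0.003]
```

View pics/k.png

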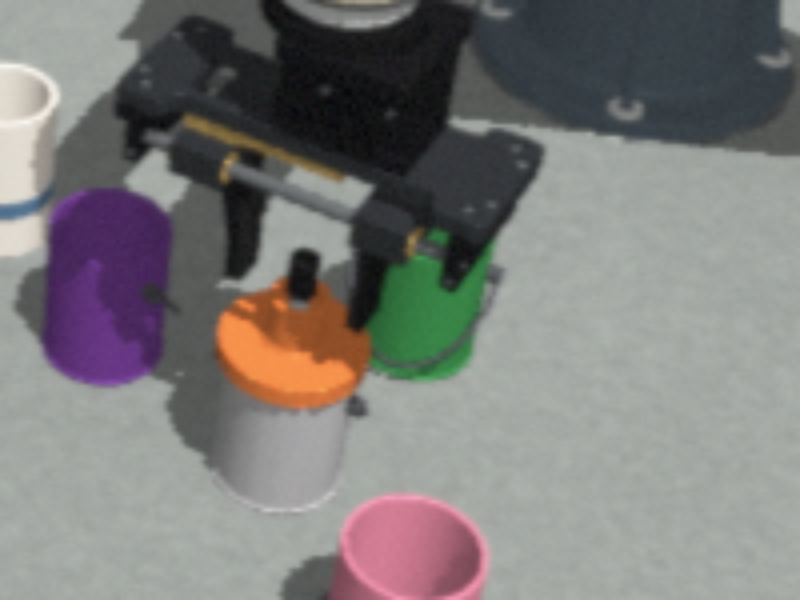

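The orange cover lies level on the pot at crop (293,345), with the knob upright through it. The open fingers stand on either side.

Emit:
{"api": "drive_tool", "payload": {
  "steps": [
    [60,0,0,0.08,0,0,0],
    [60,0,0,0.16,0,0,0],
    [60,0,0,0.23,0,0,0],
    [60,0,0,0.23,0,0,0],
    [60,0,0,0.23,0,0,0],
    [60,0,0,0.23,0,0,0]
  ]
}}

```text
time_s: 21.35
position: [0.4418, 0.216, 0.1173]
tcp_rot: [[0.881, 0.473, 0.001], [0.473, -0.881, 0.001], [0.001, -0.001, -1.0]]
force: [1.4, -0.8, 0.4]
opening: 0.689
grasp_force: 0.0
```

Emit:
{"api": "drive_tool", "payload": {
  "steps": [
    [60,0,0,0,0,0,0],
    [60,0,0,0,0,0,0],
    [60,0,0,0,0,0,0]
  ]
}}

```text
time_s: 21.65
position: [0.4417, 0.216, 0.1175]
tcp_rot: [[0.881, 0.473, 0.001], [0.473, -0.881, 0.001], [0.001, -0.001, -1.0]]
force: [0.3, -0.3, -1.1]
opening: 0.69
grasp_force: 0.0
```

Emit:
{"api": "drive_tool", "payload": {
  "steps": [
    [45,0,0,0.008,0,0,0],
    [38,0,0,0.008,0,0,0],
    [34,0,0,0.008,0,0,0],
    [30,0,0,0.008,0,0,0],
    [25,0,0,0.008,0,0,0],
    [20,0,0,0.008,0,0,0],
    [20,0,0,0.008,0,0,0],
    [20,0,0,0.008,0,0,0]
  ]
}}

```text
time_s: 22.45
position: [0.4416, 0.2159, 0.1163]
tcp_rot: [[0.881, 0.473, 0.0], [0.473, -0.881, 0.001], [0.001, -0.001, -1.0]]
force: [0.0, -1.0, -0.1]
opening: 0.338
grasp_force: 30.0
```

Emit:
{"api": "drive_tool", "payload": {
  "steps": [
    [20,0,0,0,0,0,0],
    [20,0,0,0,0,0,0],
    [20,0,0,0,0,0,0],
    [20,0,0,0,0,0,0]
  ]
}}

```text
time_s: 22.85
position: [0.4417, 0.2159, 0.1164]
tcp_rot: [[0.881, 0.473, 0.001], [0.473, -0.881, 0.001], [0.001, -0.001, -1.0]]
force: [-0.1, 0.0, -0.0]
opening: 0.341
grasp_force: 30.0
```

Emit:
{"api": "drive_tool", "payload": {
  "steps": [
    [20,0,0,-0.03,0,0,0],
    [20,0,0,-0.06,0,0,0],
    [20,0,0,-0.1,0,0,0],
    [20,0,0,-0.14,0,0,0],
    [20,0,0,-0.18,0,0,0],
    [20,0,0,-0.2,0,0,0],
    [20,0,0,-0.2,0,0,0]
  ]
}}

```text
time_s: 23.55
position: [0.4419, 0.216, 0.1409]
tcp_rot: [[0.881, 0.473, 0.001], [0.473, -0.881, 0.001], [0.002, -0.0, -1.0]]
force: [-0.8, 0.1, -0.5]
opening: 0.339
grasp_force: 30.0
```

Run:
```python
from h import *
s=read_state();print(s['position'],s['force'],rel([.4416,.2159,.22],yawtool(28,0),s))
d=cap('scene','l.png');P=d['P'];H=cv2.cvtColor(d['color'],cv2.COLOR_BGR2HSV)
m=(np.hypot(P[...,0]-.4415,P[...,1]-.2154)<.045)&(P[...,2]>.06)
o=m&(H[...,1]>150);print('orange z min',np.percentile(P[o][:,2],[2,50]))
g=m&(H[...,1]<70)&(P[...,2]<.1);print('grey zmax',np.percentile(P[g][:,2],[50,90,98]))
cv2.imwrite('pics/l.png',cv2.resize(d['color'][200:350,330:530],(800,600)))
```

```text
[0.44188774 0.21595636 0.14086571] [-0.82653058  0.0988961  -0.48969503] [-0.001 -0.001 -0.659 -0.    -0.001  0.003]
orange z min [0.10852072 0.11887534]
grey zmax [0.07900725 0.09155216 0.09315556]
```

View pics/l.png

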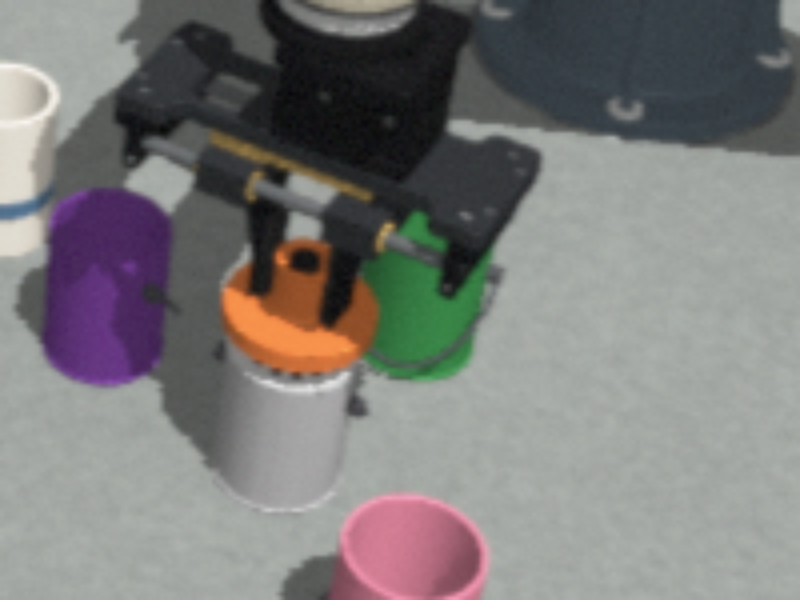

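The cover is rising alone at crop (300,310). The perforated lid stays on the rim at crop (290,375).

Emit:
{"api": "drive_tool", "payload": {
  "steps": [
    [20,0,0,-0.05,0,0,0],
    [20,0,0,-0.12,0,0,0],
    [20,0,0,-0.2,0,0,0],
    [20,0,0,-0.3,0,0,0],
    [20,0,0,-0.4,0,0,0],
    [20,0,0,-0.5,0,0,0],
    [20,0,0,-0.58,0,0,0],
    [20,0,0,-0.66,0,0,0]
  ]
}}

```text
time_s: 24.4
position: [0.4416, 0.2158, 0.2206]
tcp_rot: [[0.881, 0.473, 0.001], [0.473, -0.881, 0.001], [0.001, -0.001, -1.0]]
force: [0.4, 0.3, -1.0]
opening: 0.343
grasp_force: 30.0
```

Emit:
{"api": "drive_tool", "payload": {
  "steps": [
    [20,0,0,0,0,0,0],
    [20,0,0,0,0,0,0],
    [20,0,0,0,0,0,0],
    [20,0,0,0,0,0,0],
    [20,0,0,0,0,0,0]
  ]
}}

```text
time_s: 24.9
position: [0.4413, 0.2157, 0.219]
tcp_rot: [[0.881, 0.473, -0.001], [0.473, -0.881, 0.001], [-0.0, -0.001, -1.0]]
force: [0.1, 0.5, -1.8]
opening: 0.344
grasp_force: 30.0
```

Run:
```python
from h import *
s=read_state();print(s['position'],s['force'],s['opening'],s['grasp_force'])
d=cap('scene');cv2.imwrite('pics/n.png',cv2.resize(d['color'][150:390,250:570],(800,600)))
```

```text
[0.44129952 0.21573966 0.21904449] [ 0.0563806   0.50046624 -1.83367755] 0.3435588690720989 29.99985372334777
```

View pics/n.png

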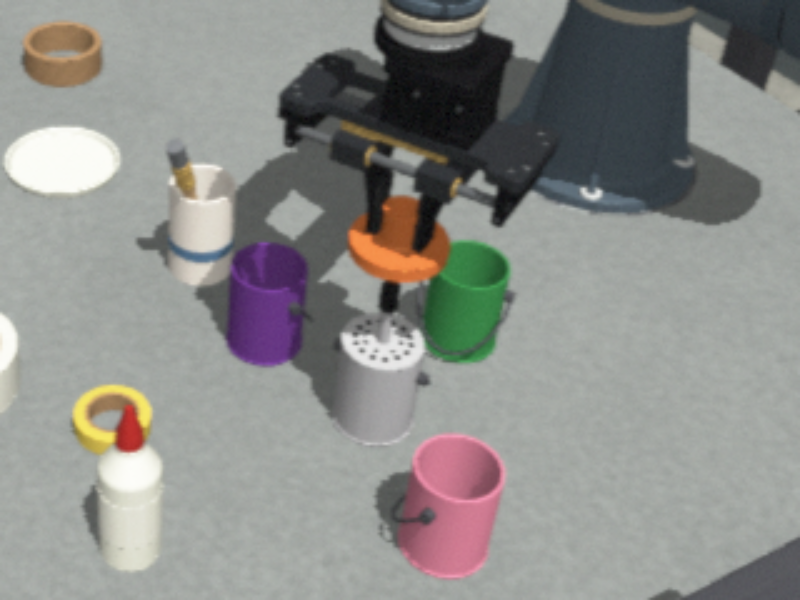

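The inner lid is seated in the pot at crop (382,340) with its knob upright. The cover is held level above it at crop (400,240), and the brush is in the cup at crop (200,215).

```bash
python3 -c "
from rig import order;print(order.hand_in())"
```

```text
the job is handed in; nothing more can be done
None
```

Job handed in at about 25 s, with no verdict returned: the brush stands in the white cup, the inner lid is seated in the pot, and the cover is held level above the knob.

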